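# Lid the fired pots

## Task

Four lidded clay pots are back from the kiln and their lids lie loose among them. Put every lid on the pot it was made for, seated down in the mouth so that its plate lies flat on the rim, setting it down rather than dropping it. Leave the pots standing where they are, and do not disturb the cup of tools or the wooden knife.

Things in the scene. Friction and masses are not known exactly. Their poses are not given: they have to be found in the camera images.
- lid_wide: Fired buff clay lid, right way up: plate round, 122 mm across, z = 12 to 20 mm; below it a tapered plug 96 mm across (86 at its foot); on top an upright round knob 26 mm across (collar 34 mm in its lowest 3 mm), z = 20 to 50 mm. Origin: centre of the plug's underside, z up. About 240 g. Seated, its origin is 36 mm above its pot's.
- lid_small: Fired buff clay lid, right way up: plate round, 78 mm across, z = 12 to 20 mm; below it a tapered plug 53 mm across (44 at its foot); on top an upright round knob 20 mm across (collar 28 mm in its lowest 3 mm), z = 20 to 50 mm. Origin: centre of the plug's underside, z up. About 110 g. Seated, its origin is 36 mm above its pot's.
- lid_square: Fired buff clay lid, right way up: plate 94 x 94 mm, sides along x and y, z = 12 to 20 mm; below it a tapered plug 68 mm square (58 at its foot); on top an upright strip handle 40 mm long (x), 14 mm wide (y), z = 20 to 50 mm. Origin: centre of the plug's underside, z up. About 190 g. Seated, its origin is 34 mm above its pot's. Fits in any quarter turn.
- lid_long: Fired buff clay lid, right way up: plate 142 mm (x) by 82 mm (y) with semicircular ends, z = 12 to 20 mm; below it a tapered plug 116 x 56 mm (106 x 46 at its foot); on top an upright strip handle 56 mm long (x), 16 mm wide (y), z = 20 to 50 mm. Origin: centre of the plug's underside, z up. About 200 g. Seated, its origin is 32 mm above its pot's. Fits either way round.
- pot_wide: Open empty fired buff clay pot, standing loose: the wide round one, 120 mm across, mouth 106 mm, with two small lugs at +x and -x (12 mm out, below the rim). Walls 7 mm, floor 8 mm, rim at z = 48 mm. Origin: centre of its underside, z up. About 420 g. Takes the wide round lid.
- pot_small: Open empty fired buff clay pot, standing loose: the small round one, 76 mm across, mouth 62 mm. Walls 7 mm, floor 8 mm, rim at z = 48 mm. Origin: centre of its underside, z up. About 220 g. Takes the small round lid.
- pot_square: Open empty fired buff clay pot, standing loose: the square one, 92 x 92 mm, sides along x and y, mouth 78 x 78 mm. Walls 7 mm, floor 8 mm, rim at z = 46 mm. Origin: centre of its underside, z up. About 380 g. Takes the square lid.
- pot_long: Open empty fired buff clay pot, standing loose: the long one with semicircular ends, 140 mm (x) by 80 mm (y), mouth 126 x 66 mm. Walls 7 mm, floor 8 mm, rim at z = 44 mm. Origin: centre of its underside, z up. About 380 g. Takes the long lid.
- tool_cup: Bystander: clear plastic cup, 68 mm across at the rim, 85 mm tall, with thin wooden tools standing in it up to 165 mm; it stands at the left of the work. Origin: centre of its underside.
- knife: Bystander: wooden modelling knife, 195 mm long, up to 28 mm wide and 10 mm thick, lying flat along its x at the right of the work. Origin: underside, near its middle.
Mind the look-alikes: they are no part of the job. Leave any blue look-alike of the lid_long alone.

How it is judged:
By the outcome, as a careful person would: the job done as asked, in the order asked, and still so for the second after the job is handed in, with the robot touching nothing.
It also fails if it takes over 115 s, if anything falls off the work surface, if the arm or the gripper's body presses on something with over 40 N, if the wrist force passes 120 N, or if a joint passes its speed limit or range.

## Robot

A 7-joint arm with a two-finger parallel gripper is mounted at the origin on the work surface. World frame = base frame: x ahead of the robot, y to its left, z up, the work surface at z = 0. Lengths are in m, angles in rad, forces in N, time in s.
With the tool pointing down it reaches from about 0.35 to 0.9 m from the base axis. Payload 8.1 kg.
Tool frame: the origin (TCP) lies where the fingers leave the gripper's body, on its centre line; the fingertips stand 66 mm ahead of it and the grasp point (between the pads) lies 47 mm ahead of it; z points along the fingers, y is the line along which they close (so a half turn about z gives the same grasp; the last joint's range is limited). The gripper opens to 92 mm and grips with 3 to 60 N. Pads are 19 mm wide; open, the fingers measure 130 mm over their backs; the gripper's body (75 mm by 190 mm) begins 47 mm behind the grasp point.
Start: joints at [1.047, 0.434, 0.025, 1.573, -0.012, 1.134, -0.075], TCP at [0.255, -0.57, 0.292] pointing down, gripper open.
Joint ranges: [-2.62, 2.62], [-0.44, 2.09], [-1.27, 1.32], [0.08, 2.57], [-1.32, 4.46], [0.12, 2], [-2.74, 2.74]. Speed limits (rad/s): [2.22, 2.22, 3.01, 3.01, 3.14, 3.14, 3.14].

## Interface

Orientations are given as a rotation vector (axis times angle).
In Python, from cell import arm gives the robot as it stands.
- The arm moves only by the tool send_rows, never from a script. Its argument "motion" is text: rows parted by semicolons, each of 7 numbers parted by spaces: the closure, from 0 (fully open) to 1 (shut), then the shift along the world's x, y, z in m, then the turn, a rotation vector about the world's x, y, z in degrees. A call has 1 to 5 rows; each row shifts and turns the commanded pose from where the row before left it; what a row does not reach is not made up. A row lasts 1/8 s, in which the tool goes at most 62.5 mm and 10.7 degrees, less where a joint would pass 70% of its speed; a pose out of reach is approached as far as the arm can. A call is refused whole if a number of a shift passes 0.0625 or a number of a turn 10.7, either way. A call with a gripper value outside its range is refused whole. The fingers move at their own pace and stop on an object; "force" is the grip in N (left out, the last holds). Time passes only in rows, so rows that do not move let the fingers close. It gives the time, the measured TCP pose, the force, the opening and the grip force at its end, in the units of the state.
- arm.observe(): the state, without advancing time (a new reading comes with each control period).
- arm.get_image(name): name is "scene" or "side" or "wrist"; returns (picture, depth): 400x640x3 uint8, blue, green, red; 400x640 float32, m along the optical axis (not along the pixel's ray), 0 where there is no reading.
- arm.camera_model(name): a dict with "fx", "fy", "cx", "cy" (pixels), "view" (4x4, takes a point from world to camera coordinates). Camera axes: x right, y down, z forward; pixel columns grow to the right and rows downward; lengths in m; the calibration is good to about 2 mm. A picture is of the moment at which its call begins: read the wrist's pose just before it. camera_model takes no time and is no camera call; for the wrist camera it gives the pose at the moment of the call.
- arm.sign_off(): hands the job in; it is judged then, once.
The state is a dict: "clock": time; "joints": joint angles; "dq": joint speeds; "joint_efforts": joint torques, N m; "position": TCP position; "ee_rot": TCP orientation; "force": force on the tool from outside, world axes, zero at the start; "ft_torque": the same for the moment, N m; "width": opening from 0.0 (shut) to 1.0 (fully open); "gripper_force": force on a finger pad.
Only numpy, scipy, OpenCV 4.12 (cv2) and the standard library are available. Lean on these libraries where they do the work, as an engineer would, in place of code of your own. Each camera call takes 0.05 s, during which the arm holds its last target. There are 200 camera calls.

## Working session

There is one attempt and no reset: what is moved stays moved. The work goes in short steps, Python scripts to look and compute and a tool call to move; the robot and the scene stay as the last step left them, time stands still between calls to the robot, and variables do not carry over. Pictures are saved under pics/ and viewed, at most 14 in all, crops included, and the job is handed in when it is done.

Besides the shell and the picture viewer there is one more tool, called after "Call:" as name(argument=value, ...) on one line, values as JSON. send_rows: Moves the arm, as the interface text tells. Its arguments: {"type":"object","properties":{"motion":{"type":"string"},"force":{"type":"number"}},"required":["motion"]}

```bash
mkdir -p pics
python3 - <<'E'
from cell import arm
import cv2,numpy as np
s=arm.observe();print(s)
for n in("scene","side"):
    im,d=arm.get_image(n);m=arm.camera_model(n)
    cv2.imwrite(f"pics/{n}0.png",im);np.savez(f"{n}0.npz",im=im,d=d,**m);print(n,m,(d>0).mean())
E
```

```text
{'clock': 0.0, 'joints': array([ 1.04740023,  0.43524101,  0.02500464,  1.57406949, -0.01161462,
        1.13399839, -0.07509981]), 'dq': array([-1.17056190e-03,  3.32506480e-04, -9.64213719e-04, -5.72063326e-04,
       -6.22344073e-05,  1.19285105e-03,  6.62963303e-04]), 'joint_efforts': array([ 6.02489454e-04, -6.67843151e+01,  9.85906497e-01, -3.14461613e+01,
       -6.03019260e-02,  4.30838345e-02,  1.17290519e-04]), 'position': array([ 0.2550878 , -0.57014127,  0.29144473]), 'ee_rot': array([-3.07088103e+00, -6.55645739e-01,  7.32685181e-04]), 'force': array([-0.95417428,  0.1460433 ,  0.10409436]), 'ft_torque': array([-0.05340679, -0.03147592, -0.0589791 ]), 'gripper_force': 0.0, 'width': 0.997923166953353}
scene {'fx': 368.7276469024161, 'fy': 368.7276469024161, 'cx': 318.3855533339822, 'cy': 199.94439764106338, 'view': array([[ 0.18264228,  0.98317302, -0.00355224, -0.09466183],
       [ 0.53782062, -0.10293318, -0.8367519 , -0.23768865],
       [-0.82303753,  0.1509158 , -0.54757067,  1.54100623],
       [ 0.        ,  0.        ,  0.        ,  1.        ]])} 0.99598828125
side {'fx': 464.11462442207056, 'fy': 464.11462442207056, 'cx': 321.8674099503135, 'cy': 195.9403895987742, 'view': array([[-0.98840506, -0.14965391,  0.02567388,  0.44118709],
       [-0.09955838,  0.51107901, -0.85374842,  0.0785689 ],
       [ 0.11464541, -0.84640531, -0.52005238,  1.55325399],
       [ 0.        ,  0.        ,  0.        ,  1.        ]])} 0.99378125
```

View pics/scene0.png

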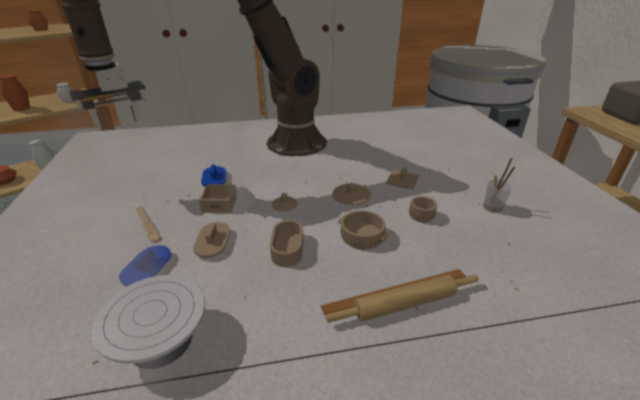

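View pics/side0.png

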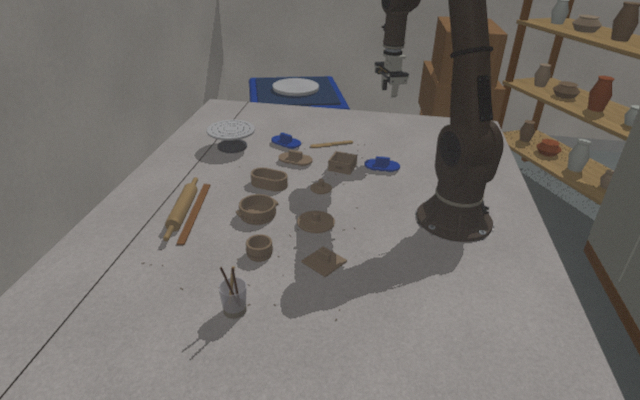

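Scene pixels: pots are square (218,198), long (287,243), wide (362,229) and small (423,208). Buff lids are long (212,240), small (284,202), wide (351,192) and square (403,178). The blue look-alikes at (146,264) and (215,176) are not part of the job; the buff one at (212,240) matches lid_long. I'll get world positions from depth next, plus an enlarged crop.

```bash
cat > h.py <<'E'
import numpy as np,cv2
def cloud(d,m):
    v,u=np.mgrid[:d.shape[0],:d.shape[1]]
    P=np.stack([(u-m["cx"])/m["fx"]*d,(v-m["cy"])/m["fy"]*d,d],-1)
    V=m["view"];return (P-V[:3,3])@V[:3,:3]
def blobs(im,d,m,zmin=.009,zmax=.2,amin=40):
    W=cloud(d,m);ok=(d>0)&(W[...,2]>zmin)&(W[...,2]<zmax)&(W[...,0]>.3)&(W[...,0]<.95)&(abs(W[...,1])<.5)
    n,l,s,c=cv2.connectedComponentsWithStats(ok.astype(np.uint8))
    for i in range(1,n):
        if s[i,4]>=amin: yield c[i],W[l==i],im[l==i]
E
python3 - <<'E'
from h import *
for n in("scene","side"):
    f=np.load(n+"0.npz");W=cloud(f["d"],f);t=W[(abs(W[...,0]-.6)<.3)&(abs(W[...,1])<.3)&(W[...,2]<.008)]
    print(n,"table z",np.median(t[:,2]),t[:,2].std())
    for c,P,col in blobs(f["im"],f["d"],f):
        z=np.percentile(P[:,2],97); r=P
        hi=P[P[:,2]>.040][:,:2]
        R=lambda q:[np.round(x,3).tolist() if not np.isscalar(x) else round(x,1) for x in cv2.minAreaRect(q.astype(np.float32))] if len(q)>3 else None
        print(c.round(),len(P),"z",z.round(3),"bgr",np.median(col,0),"all",R(P[P[:,2]>.010][:,:2]),"hi",R(hi))
im=np.load("scene0.npz")["im"];cv2.imwrite("pics/crop1.png",cv2.resize(im[150:290,100:460],None,fx=2.2,fy=2.2,interpolation=cv2.INTER_CUBIC))
E
```

```text
scene table z 0.0018641483583947025 0.0013616992957166986
[403. 178.] 444 z 0.052 bgr [53. 67. 79.] all [[0.395, 0.314], [0.094, 0.098], 55.8] hi [[0.396, 0.313], [0.013, 0.043], 56.4]
[218. 196.] 904 z 0.049 bgr [55. 65. 77.] all [[0.384, -0.296], [0.169, 0.11], 2.1] hi [[0.411, -0.295], [0.092, 0.095], 78.4]
[351. 193.] 660 z 0.05 bgr [54. 67. 80.] all [[0.454, 0.118], [0.117, 0.121], 19.8] hi [[0.451, 0.119], [0.022, 0.025], 76.1]
[284. 202.] 333 z 0.051 bgr [55. 68. 81.] all [[0.47, -0.098], [0.075, 0.073], 77.5] hi [[0.467, -0.097], [0.02, 0.017], 55.7]
[423. 208.] 591 z 0.051 bgr [56. 69. 82.] all [[0.591, 0.297], [0.076, 0.075], 1.1] hi [[0.59, 0.297], [0.073, 0.076], 68.0]
[363. 228.] 1426 z 0.051 bgr [56. 70. 83.] all [[0.651, 0.097], [0.12, 0.123], 88.4] hi [[0.65, 0.098], [0.118, 0.118], 80.3]
[150. 227.] 54 z 0.013 bgr [ 90. 111. 128.] all [[0.504, -0.483], [0.095, 0.016], 21.1] hi None
[286. 242.] 1170 z 0.047 bgr [54. 67. 80.] all [[0.662, -0.111], [0.081, 0.143], 77.7] hi [[0.662, -0.111], [0.08, 0.143], 78.1]
[212. 239.] 986 z 0.052 bgr [ 80.  98. 115.] all [[0.603, -
[... 1272 characters left out ...]
[0.898, 0.126], [0.047, 0.374], 8.1] hi [[0.896, 0.129], [0.04, 0.237], 7.7]
[320. 187.] 225 z 0.05 bgr [68. 77. 86.] all [[0.467, -0.093], [0.073, 0.077], 9.8] hi [[0.469, -0.095], [0.017, 0.016], 65.7]
[257. 208.] 892 z 0.05 bgr [65. 74. 83.] all [[0.649, 0.098], [0.131, 0.123], 86.9] hi [[0.649, 0.102], [0.117, 0.125], 10.7]
[315. 221.] 683 z 0.05 bgr [67. 77. 86.] all [[0.451, 0.12], [0.121, 0.119], 72.1] hi [[0.45, 0.119], [0.022, 0.024], 9.4]
[258. 247.] 590 z 0.05 bgr [65. 73. 82.] all [[0.587, 0.3], [0.075, 0.077], 12.2] hi [[0.588, 0.3], [0.072, 0.078], 14.5]
[323. 261.] 758 z 0.05 bgr [67. 76. 85.] all [[0.395, 0.314], [0.098, 0.097], 55.7] hi [[0.395, 0.313], [0.016, 0.042], 55.4]
```

View pics/crop1.png

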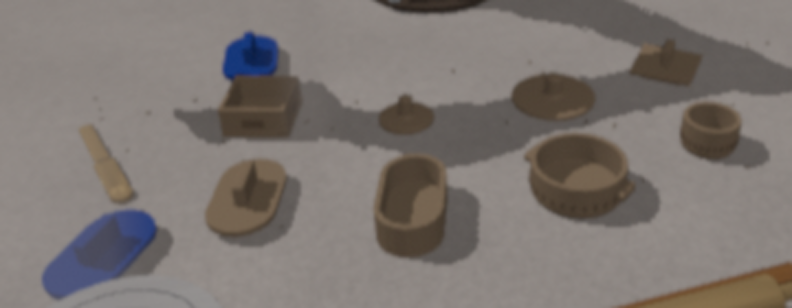

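The crop confirms it: the buff capsule lid at crop (247,200) is lid_long, and both capsules at (250,55) and (100,250) are blue, so I leave those. The two cameras agree to about 3 mm. I'll move over lid_long and refine with the wrist camera.

Call:
send_rows(motion="0 0.058 0.044 0 0 0 -6; 0 0.058 0.044 0 0 0 -6; 0 0.058 0.044 0 0 0 -6; 0 0.058 0.044 0 0 0 -6; 0 0.058 0.044 0 0 0 -6", force=20)

```text
clock: 0.72
position: [0.5055, -0.3802, 0.292]
ee_rot: [-3.137, 0.167, 0.001]
force: [-0.3, -0.5, -0.3]
width: 0.999
gripper_force: 0.0
```

Call:
send_rows(motion="0 0.058 0.044 0 0 0 -5; 0 0 0 0 0 0 0; 0 0 0 0 0 0 0")

```text
clock: 1.1
position: [0.5537, -0.3438, 0.2917]
ee_rot: [3.127, -0.297, -0.002]
force: [-0.5, -0.2, -0.5]
width: 1.001
gripper_force: 0.0
```

```bash
cat > look.py <<'E'
import sys;from h import *
from cell import arm
def look(name,save=True):
    s=arm.observe();m=arm.camera_model("wrist");im,d=arm.get_image("wrist")
    if save: cv2.imwrite(f"pics/{name}.png",im)
    R=cv2.Rodrigues(s["ee_rot"])[0]
    print("t",round(s["clock"],2),"pos",s["position"].round(4),"closeang",round(np.degrees(np.arctan2(R[1,1],R[0,1]))%180,1),"tz",R[:,2].round(3),"F",s["force"].round(1),"w",round(s["width"],3),"gf",round(s["gripper_force"],1),"q",s["joints"].round(2))
    W=cloud(d,m);t=W[(W[...,2]<.008)&(d>0)];print("cam",(-m["view"][:3,:3].T@m["view"][:3,3]).round(3),"table z",np.median(t[:,2]).round(4))
    Q=lambda q:[np.round(x,4).tolist() if not np.isscalar(x) else round(x,1) for x in cv2.minAreaRect(q[:,:2].astype(np.float32))] if len(q)>9 else None
    h,w=d.shape
    for c,P,col in blobs(im,d,m,.009,.2,150):
        z=P[:,2]
        print(c.round(),len(P),"z98",np.percentile(z,98).round(4),"bgr",np.median(col,0).round(),"\n  plate",Q(P[(z>.014)&(z<.024)]),"\n  top",Q(P[z>.040]))
    return im,d,m
if __name__=="__main__": look(sys.argv[1])
E
python3 look.py w1
```

```text
t 1.1 pos [ 0.5537 -0.3438  0.2917] closeang 79.2 tz [-0.001 -0.    -1.   ] F [-0.5 -0.2 -0.5] w 1.001 gf 0.0 q [ 0.42  0.48  0.07  1.5  -0.04  1.16 -1.25]
cam [ 0.636 -0.36   0.384] table z -0.0003
[407.  52.] 7980 z98 0.0501 bgr [116.  58.  34.] 
  plate [[0.657, -0.4548], [0.0885, 0.1023], 78.9] 
  top [[0.6735, -0.4624], [0.0166, 0.0561], 63.3]
[ 78. 114.] 8339 z98 0.0447 bgr [55. 65. 74.] 
  plate [[0.6596, -0.1159], [0.076, 0.1358], 78.5] 
  top [[0.6604, -0.1126], [0.0828, 0.14], 77.8]
[279. 134.] 8597 z98 0.05 bgr [ 83.  97. 110.] 
  plate [[0.6008, -0.3079], [0.082, 0.1407], 79.1] 
  top [[0.6009, -0.3083], [0.0162, 0.0557], 79.4]
[146. 260.] 884 z98 0.0209 bgr [ 80.  94. 107.] 
  plate [[0.4834, -0.11], [0.0709, 0.0353], 55.0] 
  top None
[304. 268.] 1828 z98 0.0467 bgr [50. 58. 64.] 
  plate [[0.4316, -0.3052], [0.0908, 0.0531], 84.2] 
  top [[0.4359, -0.3041], [0.0921, 0.0381], 78.4]
[305. 329.] 691 z98 0.0468 bgr [67. 79. 89.] 
  plate None 
  top [[0.3704, -0.2907], [0.091, 0.0149], 79.8]
[338. 347.] 742 z98 0.0212 bgr [112.  55.  32.] 
  plate [[0.3123, -0.3225], [0.0725, 0.0243], 89.5] 
  top None
```

View pics/w1.png

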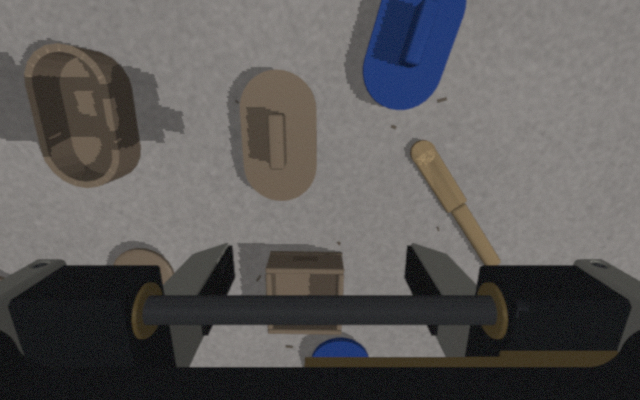

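The wrist view shows lid_long at (279,134), pot_long at (78,114) and the knife at (455,200). The measured lid and handle sizes match the spec, so I'll grasp it.

Call:
send_rows(motion="0.4 0.024 0.018 -0.02 0 0 0; 0.4 0.0235 0.018 -0.04 0 0 0; 0.4 0 0 -0.04 0 0 0; 0.4 0 0 -0.04 0 0 0; 0.4 0 0 0 0 0 0")

```text
clock: 1.78
position: [0.5985, -0.3087, 0.1493]
ee_rot: [-3.126, 0.302, 0.01]
force: [-0.7, -0.6, 0.5]
width: 0.604
gripper_force: 0.0
```

Call:
send_rows(motion="0.4 0 0 -0.03 0 0 0; 0.4 0 0 -0.02 0 0 0; 0.4 0 0 -0.01 0 0 0; 0.4 0 0 0 0 0 0; 0.4 0 0 0 0 0 0")

```text
clock: 2.4
position: [0.6021, -0.3082, 0.0933]
ee_rot: [3.127, -0.298, 0.002]
force: [-0.4, -0.6, -0.1]
width: 0.6
gripper_force: 0.0
```

Call:
send_rows(motion="0.4 -0.001 0 -0.003 0 0 0; 1 0 0 0 0 0 0; 1 0 0 0 0 0 0; 1 0 0 0 0 0 0; 1 0 0 0 0 0 0", force=30)

```text
clock: 3.02
position: [0.6006, -0.3078, 0.0893]
ee_rot: [3.127, -0.298, 0.0]
force: [-0.9, -0.4, -0.4]
width: 0.212
gripper_force: 0.0
```

Call:
send_rows(motion="1 0 0 0 0 0 0; 1 0 0 0.02 0 0 0; 1 0 0 0.03 0 0 0; 1 0 0 0.03 0 0 0; 1 0 0 0 0 0 0")

```text
clock: 3.65
position: [0.602, -0.3086, 0.173]
ee_rot: [3.126, -0.298, 0.009]
force: [0.1, 0.5, -1.8]
width: 0.174
gripper_force: 30.0
```

Call:
send_rows(motion="1 0 0.03 0.02 0 0 0; 1 0 0.04 0.02 0 0 0; 1 0 0.04 0.02 0 0 0; 1 0 0.04 0.02 0 0 0; 1 0 0.04 0 0 0 0")

```text
clock: 4.28
position: [0.6008, -0.1166, 0.2504]
ee_rot: [3.127, -0.298, 0.003]
force: [0.9, -0.3, -2.1]
width: 0.171
gripper_force: 30.0
```

Call:
send_rows(motion="1 0 0 0 0 0 0; 1 0 0 0 0 0 0")

```text
clock: 4.53
position: [0.6001, -0.1183, 0.2486]
ee_rot: [3.127, -0.298, -0.002]
force: [0.2, -0.6, -2.5]
width: 0.169
gripper_force: 30.0
```

```bash
python3 look.py w2
```

```text
t 4.53 pos [ 0.6001 -0.1183  0.2486] closeang 79.1 tz [-0.001 -0.001 -1.   ] F [ 0.2 -0.6 -2.5] w 0.169 gf 30.0 q [ 0.08  0.45  0.04  1.66 -0.02  1.03 -1.64]
cam [ 0.682 -0.134  0.341] table z -0.0004
[629.  74.] 1598 z98 0.0205 bgr [136.  71.  44.] 
  plate [[0.65, -0.4175], [0.0817, 0.0214], 5.0] 
  top None
[316. 178.] 20577 z98 0.1953 bgr [68. 79. 88.] 
  plate [[0.6834, -0.1176], [0.0668, 0.0799], 78.7] 
  top [[0.6624, -0.122], [0.0984, 0.1337], 79.7]
[ 85. 179.] 9687 z98 0.0484 bgr [63. 73. 83.] 
  plate [[0.6473, 0.092], [0.1115, 0.1152], 36.5] 
  top [[0.6472, 0.0957], [0.1194, 0.1186], 87.3]
[511. 284.] 1894 z98 0.0462 bgr [53. 62. 70.] 
  plate [[0.4537, -0.3057], [0.0925, 0.0171], 88.5] 
  top [[0.4531, -0.3066], [0.0915, 0.0065], 80.5]
[134. 343.] 2544 z98 0.05 bgr [ 90. 105. 120.] 
  plate [[0.4462, 0.1347], [0.0848, 0.0619], 80.3] 
  top [[0.4508, 0.1151], [0.0253, 0.0213], 69.7]
[320. 345.] 1186 z98 0.1798 bgr [ 93. 108. 123.] 
  plate None 
  top [[0.5452, -0.1083], [0.0324, 0.0237], 79.2]
[514. 346.] 2618 z98 0.0465 bgr [54. 62. 70.] 
  plate [[0.3475, -0.3061], [0.0719, 0.07], 10.6] 
  top [[0.3887, -0.2926], [0.0898, 0.051], 78.9]
```

View pics/w2.png

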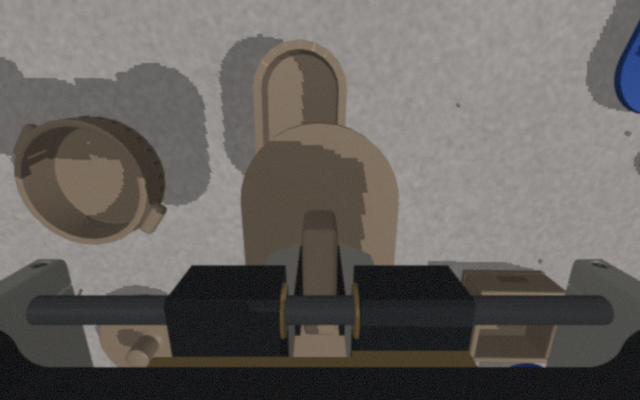

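The held lid hangs level, with the pot_long rim just ahead of it. I'll measure the far end and mid-line of both to get their relative offset.

```bash
cat > rel.py <<'E'
from h import *
from cell import arm
m=arm.camera_model("wrist");im,d=arm.get_image("wrist");W=cloud(d,m);P=W[d>0]
a=np.radians(-11.0);u=np.array([np.cos(a),np.sin(a)]);v=np.array([-u[1],u[0]])
near=(abs(P[:,1]+.11)<.12)&(P[:,0]>.5)
for n,lo,hi,half in(("pot",.041,.048,.070),("lid",.168,.19,.071)):
    q=P[near&(P[:,2]>lo)&(P[:,2]<hi)];z=np.median(q[:,2]);q=q[:,:2]
    U,V=q@u,q@v; s=(U>np.percentile(U,99.5)-.03)
    vm=(V.max()+V.min())/2;um=np.percentile(U,99.8)-half
    print(n,len(q),"z",z,"vspan",np.ptp(V),"centre",(um*u+vm*v).round(4))
E
python3 rel.py
```

```text
pot 2075 z 0.04347235816872378 vspan 0.0812017462446197 centre [ 0.6601 -0.113 ]
lid 18039 z 0.17897442855557819 vspan 0.08229683889688061 centre [ 0.6002 -0.1195]
```

Call:
send_rows(motion="1 0.03 0.0035 0 0 0 -0.4; 1 0.03 0.003 0 0 0 -0.4; 1 0 0 -0.04 0 0 0; 1 0 0 -0.04 0 0 0; 1 0 0 0 0 0 0")

```text
clock: 5.25
position: [0.6582, -0.1124, 0.1657]
ee_rot: [3.124, -0.323, -0.011]
force: [-0.3, 0.8, -2.1]
width: 0.172
gripper_force: 30.0
```

Call:
send_rows(motion="1 0 0 0 0 0 0; 1 0 0 0 0 0 0")

```text
clock: 5.5
position: [0.6616, -0.1118, 0.1714]
ee_rot: [3.125, -0.321, 0.005]
force: [0.0, 0.2, -1.4]
width: 0.174
gripper_force: 30.0
```

Call:
send_rows(motion="1 -0.0015 0 -0.02 0 0 0; 1 0 0 -0.015 0 0 0; 1 0 0 -0.008 0 0 0; 1 0 0 0 0 0 0; 1 0 0 0 0 0 0")

```text
clock: 6.12
position: [0.6595, -0.1114, 0.1268]
ee_rot: [3.125, -0.32, 0.001]
force: [-0.4, 0.6, -1.9]
width: 0.172
gripper_force: 30.0
```

Call:
send_rows(motion="1 0 0 -0.003 0 0 0; 1 0 0 -0.003 0 0 0; 1 0 0 -0.001 0 0 0; 1 0 0 0 0 0 0; 1 0 0 0 0 0 0")

```text
clock: 6.75
position: [0.6593, -0.1114, 0.1212]
ee_rot: [-3.125, 0.32, -0.002]
force: [-5.9, 0.3, 13.7]
width: 0.173
gripper_force: 30.0
```

Call:
send_rows(motion="1 0 0 0.001 0 0 0; 1 0 0 0 0 0 0; 0.6 0 0 0 0 0 0; 0.6 0 0 0 0 0 0; 0.6 0 0 0 0 0 0")

```text
clock: 7.38
position: [0.659, -0.1114, 0.12]
ee_rot: [3.125, -0.32, -0.0]
force: [0.1, -0.5, -0.3]
width: 0.394
gripper_force: 0.0
```

Call:
send_rows(motion="0.6 0 0 0.02 0 0 0; 0.6 0 0 0.04 0 0 0; 0.6 -0.03 0 0.04 0 0 0; 0.6 -0.05 0 0.03 0 0 0; 0.6 -0.05 0 0 0 0 0")

```text
clock: 8.0
position: [0.5293, -0.1116, 0.2541]
ee_rot: [3.125, -0.32, 0.01]
force: [0.3, 0.1, -0.4]
width: 0.401
gripper_force: 0.0
```

Call:
send_rows(motion="0.6 -0.05 0 0 0 0 0; 0.6 -0.03 0 0 0 0 0; 0.6 0 0 0 0 0 0; 0.6 0 0 0 0 0 0")

```text
clock: 8.5
position: [0.4502, -0.1114, 0.2514]
ee_rot: [-3.125, 0.32, -0.004]
force: [1.0, -0.2, 0.1]
width: 0.398
gripper_force: 0.0
```

```bash
python3 look.py w3
```

```text
t 8.5 pos [ 0.4502 -0.1114  0.2514] closeang 78.3 tz [ 0.002 -0.    -1.   ] F [ 1.  -0.2  0.1] w 0.398 gf 0.0 q [ 0.1   0.22  0.03  2.01 -0.01  0.91 -1.64]
cam [ 0.532 -0.128  0.344] table z -0.0004
[74. 54.] 4722 z98 0.0484 bgr [65. 76. 86.] 
  plate [[0.6142, 0.0885], [0.0553, 0.1131], 7.5] 
  top [[0.6088, 0.0803], [0.0382, 0.1042], 19.6]
[271.  15.] 2639 z98 0.0525 bgr [ 93. 108. 121.] 
  plate [[0.5993, -0.1107], [0.0171, 0.0656], 7.7] 
  top [[0.601, -0.1003], [0.0718, 0.0224], 78.8]
[304. 171.] 4524 z98 0.0495 bgr [ 87. 101. 115.] 
  plate [[0.4648, -0.0994], [0.0763, 0.0774], 77.1] 
  top [[0.4652, -0.0992], [0.0193, 0.0191], 60.7]
[516. 190.] 7092 z98 0.0466 bgr [49. 57. 64.] 
  plate [[0.4103, -0.2965], [0.0927, 0.0929], 77.8] 
  top [[0.4089, -0.2977], [0.0932, 0.0922], 78.3]
[111. 223.] 9705 z98 0.0493 bgr [ 85. 100. 114.] 
  plate [[0.4484, 0.1157], [0.121, 0.1211], 20.7] 
  top [[0.4486, 0.1159], [0.0252, 0.025], 39.9]
[274. 256.] 403 z98 0.1998 bgr [72. 76. 76.] 
  plate None 
  top [[0.459, -0.0912], [0.0258, 0.0122], 28.3]
[365. 256.] 405 z98 0.1998 bgr [71. 75. 75.] 
  plate None 
  top [[0.4501, -0.1339], [0.0122, 0.026], 40.2]
[528. 266.] 1224 z98 0.0211 bgr [125.  64.  39.] 
  plate [[0.3123, -0.3218], [0.0245, 0.0728], 0.1] 
  top None
```

View pics/w3.png

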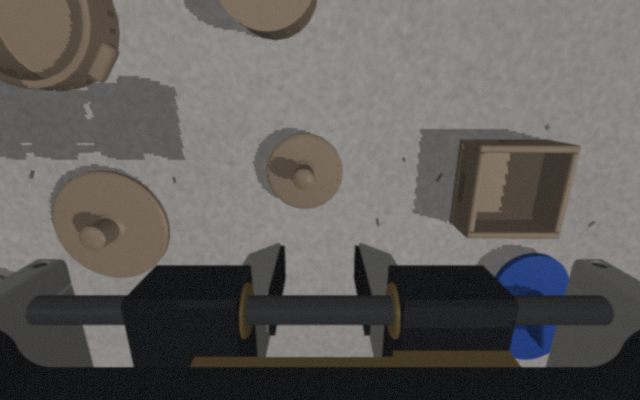

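lid_long is seated: its visible edge at (271,15) is flat, top 52 mm. The small lid is at (304,171), the wide lid at (111,223) and the square pot at (516,190). Small lid next.

Call:
send_rows(motion="0.5 0.008 0.006 -0.03 0 0 0; 0.5 0.007 0.006 -0.04 0 0 0; 0.5 0 0 -0.03 0 0 0; 0.5 0 0 -0.03 0 0 0; 0.5 0 0 -0.015 0 0 0")

```text
clock: 9.18
position: [0.4644, -0.0991, 0.1037]
ee_rot: [-3.125, 0.319, 0.003]
force: [-0.1, -0.9, 0.5]
width: 0.502
gripper_force: 0.0
```

Call:
send_rows(motion="0.5 0 0 -0.01 0 0 0; 0.5 0 0 0 0 0 0; 0.5 0 0 0 0 0 0")

```text
clock: 9.55
position: [0.4646, -0.0994, 0.096]
ee_rot: [3.125, -0.32, 0.002]
force: [0.4, 0.0, 0.4]
width: 0.498
gripper_force: 0.0
```

Run:
```python
from h import *
for n,(u,vb,vt) in dict(scene=(495,208,160)).items():
    f=np.load(n+"0.npz");V=f["view"];o=-V[:3,:3].T@V[:3,3]
    for pu,pv,z in((495,207,0),(498,182,.085),(507,160,.165)):
        r=V[:3,:3].T@np.array([(pu-f["cx"])/f["fx"],(pv-f["cy"])/f["fy"],1]);print((o+r*(z-o[2])/r[2]).round(3))
```

```text
[0.586 0.543 0.   ]
[0.577 0.535 0.085]
[0.59  0.531 0.165]
```

Call:
send_rows(motion="0.5 0 0 -0.0065 0 0 0; 0.5 0 0 0 0 0 0; 1 0 0 0 0 0 0; 1 0 0 0 0 0 0; 1 0 0 0 0 0 0", force=30)

```text
clock: 10.18
position: [0.4641, -0.0993, 0.0888]
ee_rot: [3.125, -0.32, 0.0]
force: [0.2, 0.9, 0.3]
width: 0.225
gripper_force: 0.2
```

Call:
send_rows(motion="1 0 0 0 0 0 0; 1 0 0 0 0 0 0; 1 0 0 0.02 0 0 0; 1 0 0 0.04 0 0 0; 1 0 0 0.04 0 0 0")

```text
clock: 10.8
position: [0.4636, -0.0993, 0.1896]
ee_rot: [3.125, -0.32, -0.002]
force: [0.7, 0.2, -2.4]
width: 0.206
gripper_force: 30.0
```

Call:
send_rows(motion="1 0.008 0.048 0.03 0 0 0; 1 0.008 0.048 0.03 0 0 0; 1 0.008 0.048 0 0 0 0; 1 0.008 0.048 0 0 0 0; 1 0.008 0.048 0 0 0 0")

```text
clock: 11.42
position: [0.504, 0.142, 0.2487]
ee_rot: [3.125, -0.32, -0.0]
force: [0.3, 0.3, -1.2]
width: 0.207
gripper_force: 30.0
```

Call:
send_rows(motion="1 0.008 0.048 0 0 0 0; 1 0.008 0.048 0 0 0 0; 1 0.008 0.048 0 0 0 0; 1 0 0 0 0 0 0; 1 0 0 0 0 0 0")

```text
clock: 12.05
position: [0.5278, 0.284, 0.2482]
ee_rot: [3.124, -0.32, -0.001]
force: [-0.5, -0.7, -1.1]
width: 0.209
gripper_force: 30.0
```

```bash
python3 look.py w4
```

```text
t 12.05 pos [0.5278 0.284  0.2482] closeang 78.3 tz [-0.001 -0.001 -1.   ] F [-0.5 -0.7 -1.1] w 0.209 gf 30.0 q [-0.51  0.44 -0.1   1.69  0.05  1.02 -2.4 ]
cam [0.61  0.267 0.34 ] table z -0.0004
[515.  44.] 5763 z98 0.0486 bgr [52. 60. 67.] 
  plate [[0.6225, 0.1053], [0.115, 0.0697], 78.5] 
  top [[0.6195, 0.1029], [0.1195, 0.0616], 78.3]
[288. 131.] 2921 z98 0.0488 bgr [ 86. 101. 114.] 
  plate [[0.5891, 0.2944], [0.0614, 0.069], 39.2] 
  top [[0.5867, 0.2971], [0.0749, 0.0747], 78.2]
[ 61. 179.] 1493 z98 0.085 bgr [91. 91. 94.] 
  plate [[0.5876, 0.4993], [0.0116, 0.0011], 1.3] 
  top [[0.5884, 0.497], [0.0353, 0.0061], 0.1]
[489. 220.] 9891 z98 0.0494 bgr [ 93. 108. 122.] 
  plate [[0.4493, 0.1169], [0.1214, 0.1206], 46.4] 
  top [[0.4495, 0.1173], [0.0255, 0.0249], 79.0]
[320. 228.] 8712 z98 0.1984 bgr [63. 74. 83.] 
  plate None 
  top [[0.5448, 0.2798], [0.0772, 0.0448], 78.6]
[324. 332.] 616 z98 0.0502 bgr [ 87. 102. 117.] 
  plate [[0.3547, 0.3157], [0.0578, 0.0271], 60.5] 
  top [[0.3812, 0.3182], [0.0149, 0.0108], 77.4]
```

View pics/w4.png

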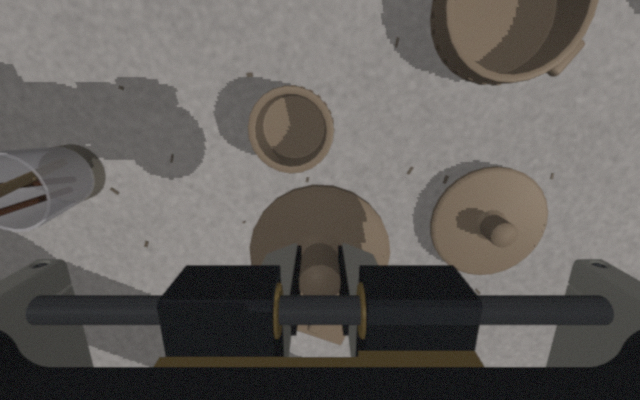

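The pot_small mouth is at (288,131), centre (0.587, 0.297), and the held lid is level. The cup is well clear at (40,185).

Call:
send_rows(motion="1 0.03 0.007 0 0 0 0; 1 0.028 0.0065 0 0 0 0; 1 0 0 -0.04 0 0 0; 1 0 0 -0.04 0 0 0; 1 0 0 0 0 0 0")

```text
clock: 12.72
position: [0.5846, 0.2954, 0.1659]
ee_rot: [3.12, -0.323, -0.008]
force: [-0.0, 0.1, -0.1]
width: 0.208
gripper_force: 30.1
```

Call:
send_rows(motion="1 0 0 -0.02 0 0 0; 1 0 0 -0.01 0 0 0; 1 0 0 0 0 0 0; 1 0 0 0 0 0 0; 1 0 0 0 0 0 0")

```text
clock: 13.35
position: [0.5864, 0.2983, 0.1397]
ee_rot: [-3.125, 0.32, -0.002]
force: [-0.7, 0.6, -1.1]
width: 0.209
gripper_force: 30.1
```

Call:
send_rows(motion="1 0 -0.0005 -0.006 0 0 0; 1 0 0 -0.005 0 0 0; 1 0 0 -0.003 0 0 0; 1 0 0 -0.001 0 0 0; 1 0 0 0 0 0 0")

```text
clock: 13.98
position: [0.5858, 0.2975, 0.1248]
ee_rot: [3.125, -0.32, -0.0]
force: [-3.5, -3.5, 12.8]
width: 0.207
gripper_force: 30.2
```

Call:
send_rows(motion="1 0 0 0 0 0 0")

```text
clock: 14.1
position: [0.5858, 0.2975, 0.1248]
ee_rot: [3.125, -0.32, -0.0]
force: [-4.6, -3.1, 12.4]
width: 0.209
gripper_force: 30.2
```

Call:
send_rows(motion="1 0 0 0.001 0 0 0; 1 0 0 0 0 0 0; 0.5 0 0 0 0 0 0; 0.5 0 0 0 0 0 0; 0.5 0 0 0 0 0 0")

```text
clock: 14.72
position: [0.5861, 0.2976, 0.1245]
ee_rot: [3.125, -0.32, -0.0]
force: [1.0, 0.1, -0.6]
width: 0.472
gripper_force: 0.0
```

Call:
send_rows(motion="0.5 0 0 0.02 0 0 0; 0.5 0 0 0.04 0 0 0; 0.5 0 0 0.04 0 0 0; 0.5 -0.01 -0.01 0.025 0 0 10; 0.5 -0.01 -0.01 0 0 0 10")

```text
clock: 15.35
position: [0.5668, 0.2781, 0.2523]
ee_rot: [-3.131, -0.236, -0.006]
force: [-0.9, -0.4, -1.3]
width: 0.503
gripper_force: 0.0
```

Call:
send_rows(motion="0.5 -0.01 -0.01 0 0 0 10; 0.5 -0.01 -0.01 0 0 0 10; 0.5 -0.01 -0.01 0 0 0 10; 0.5 -0.01 -0.01 0 0 0 10; 0.5 -0.01 -0.01 0 0 0 10")

```text
clock: 15.98
position: [0.5157, 0.2273, 0.2497]
ee_rot: [2.739, 1.538, 0.0]
force: [0.0, 0.6, -0.6]
width: 0.503
gripper_force: 0.0
```

Call:
send_rows(motion="0.5 -0.01 -0.01 0 0 0 10; 0.5 -0.01 -0.01 0 0 0 10; 0.5 -0.01 -0.01 0 0 0 10; 0.5 -0.01 -0.01 0 0 0 10; 0.5 -0.01 -0.01 0 0 0 10")

```text
clock: 16.6
position: [0.4657, 0.1773, 0.2498]
ee_rot: [1.832, 2.552, 0.0]
force: [1.1, 0.4, 0.2]
width: 0.498
gripper_force: 0.0
```

Call:
send_rows(motion="0.5 -0.005 -0.02 0 0 0 10; 0.5 -0.005 -0.02 0 0 0 10; 0.5 0 -0.02 0 0 0 10; 0.5 0 0 0 0 0 8; 0.5 0 0 0 0 0 0")

```text
clock: 17.23
position: [0.4561, 0.1173, 0.2497]
ee_rot: [-0.913, -3.006, -0.0]
force: [-0.1, 0.8, 0.7]
width: 0.5
gripper_force: 0.0
```

```bash
python3 look.py w5
```

```text
t 17.23 pos [0.4561 0.1173 0.2497] closeang 56.2 tz [ 0.  0. -1.] F [-0.1  0.8  0.7] w 0.5 gf 0.0 q [ 0.23  0.32 -0.74  1.95  0.26  0.97  0.35]
cam [0.387 0.164 0.342] table z -0.0005
[462.  31.] 6822 z98 0.0494 bgr [ 85.  99. 112.] 
  plate [[0.411, 0.2996], [0.0949, 0.0512], 55.7] 
  top [[0.402, 0.3051], [0.014, 0.0183], 57.7]
[315. 175.] 11009 z98 0.0492 bgr [ 84.  99. 112.] 
  plate [[0.4489, 0.1174], [0.1214, 0.1209], 7.1] 
  top [[0.4485, 0.1173], [0.0243, 0.0249], 56.5]
[550. 196.] 7158 z98 0.0848 bgr [61. 71. 80.] 
  plate [[0.5708, 0.2849], [0.0388, 0.0779], 37.7] 
  top [[0.5862, 0.2973], [0.0779, 0.0775], 39.5]
[265. 257.] 512 z98 0.1997 bgr [62. 65. 65.] 
  plate None 
  top [[0.4378, 0.0977], [0.0265, 0.0126], 4.8]
[373. 260.] 556 z98 0.1998 bgr [60. 64. 65.] 
  plate [[0.5886, 0.0859], [0.002, 0.0105], 10.4] 
  top [[0.4671, 0.1416], [0.0128, 0.0263], 17.6]
[353. 341.] 608 z98 0.048 bgr [67. 78. 88.] 
  plate [[0.6508, 0.046], [0.0556, 0.0055], 12.6] 
  top [[0.6165, 0.0522], [0.0111, 0.0437], 57.2]
```

View pics/w5.png

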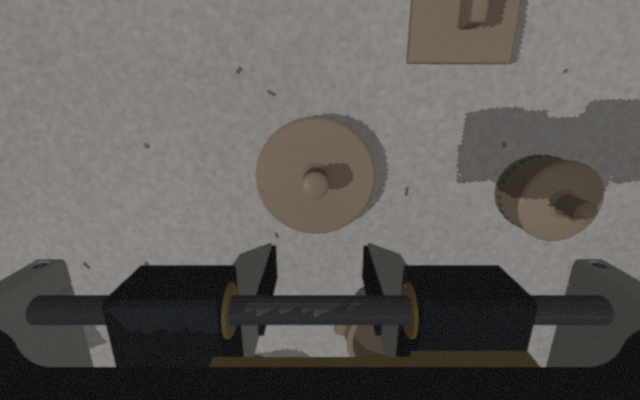

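Small lid is seated at (550,196), knob top 85 mm. Now the wide lid at (315,175).

Call:
send_rows(motion="0.4 -0.0075 0 -0.03 0 0 0; 0.4 0 0 -0.04 0 0 0; 0.4 0 0 -0.04 0 0 0; 0.4 0 0 -0.03 0 0 0; 0.4 0 0 -0.01 0 0 0")

```text
clock: 17.9
position: [0.4478, 0.1178, 0.0984]
ee_rot: [-0.912, -3.004, 0.002]
force: [-0.2, 1.2, 0.3]
width: 0.6
gripper_force: 0.0
```

Call:
send_rows(motion="0.4 0 0 0 0 0 0; 0.4 0 0 0 0 0 0")

```text
clock: 18.15
position: [0.4492, 0.118, 0.1008]
ee_rot: [0.911, 3.005, 0.002]
force: [-0.0, -0.0, 0.5]
width: 0.599
gripper_force: 0.0
```

Call:
send_rows(motion="0.4 -0.0005 -0.0005 -0.008 0 0 0; 0.4 0 0 -0.004 0 0 0; 0.4 0 0 0 0 0 0; 1 0 0 0 0 0 0; 1 0 0 0 0 0 0", force=40)

```text
clock: 18.77
position: [0.4481, 0.1172, 0.0878]
ee_rot: [0.911, 3.007, 0.0]
force: [0.1, -0.3, -0.5]
width: 0.428
gripper_force: 0.0
```

Call:
send_rows(motion="1 0 0 0 0 0 0; 1 0 0 0 0 0 0; 1 0 0 0 0 0 0; 1 0 0 0 0 0 0")

```text
clock: 19.27
position: [0.4483, 0.1174, 0.0879]
ee_rot: [0.91, 3.006, 0.001]
force: [-0.4, 1.3, 3.2]
width: 0.275
gripper_force: 45.0
```

Call:
send_rows(motion="1 0 0 0.02 0 0 0; 1 0 0 0.04 0 0 0; 1 0 0 0.04 0 0 0; 1 0 0 0.02 0 0 0; 1 0 0 0 0 0 0")

```text
clock: 19.9
position: [0.4483, 0.117, 0.2084]
ee_rot: [0.911, 3.005, 0.001]
force: [0.2, -0.8, -3.6]
width: 0.275
gripper_force: 44.8
```

Call:
send_rows(motion="1 0.04 -0.004 0 0 0 0; 1 0.04 -0.004 0 0 0 0; 1 0.04 -0.005 0 0 0 0; 1 0.04 -0.004 0 0 0 0; 1 0.039 -0.004 0 0 0 0")

```text
clock: 20.52
position: [0.6475, 0.0955, 0.205]
ee_rot: [-0.91, -3.004, 0.003]
force: [0.2, 0.8, -2.0]
width: 0.276
gripper_force: 44.8
```

Call:
send_rows(motion="1 0 0 -0.02 0 0 0; 1 0 0 -0.02 0 0 0; 1 0 0 0 0 0 0; 1 0 0 0 0 0 0")

```text
clock: 21.02
position: [0.6465, 0.0965, 0.1678]
ee_rot: [-0.909, -3.007, 0.0]
force: [-0.4, 0.2, -1.8]
width: 0.277
gripper_force: 44.8
```

Run:
```python
from look import *
im,d,m=look("w6")
W=cloud(d,m);P=W[(d>0)&(abs(W[...,0]-.648)<.09)&(abs(W[...,1]-.096)<.09)]
for n,lo,hi,r0 in(("rim",.044,.051,.060),("lid",.088,.104,.061)):
    q=P[(P[:,2]>lo)&(P[:,2]<hi)][:,:2]
    if len(q)<20: print(n,len(q));continue
    # outer arc: farthest points per angle bin about nominal centre
    c=np.array([.648,.096])
    for _ in range(5):
        a=np.arctan2(*(q-c).T[::-1]);r=np.hypot(*(q-c).T);b=(a*20).astype(int)
        o=np.array([q[b==k][np.argmax(r[b==k])] for k in np.unique(b)]);o=o[np.hypot(*(o-c).T)>r0-.006]
        if len(o)<5:break
        A=np.c_[np.cos(np.arctan2(*(o-c).T[::-1])),np.sin(np.arctan2(*(o-c).T[::-1]))]
        c=c+np.linalg.lstsq(A,np.hypot(*(o-c).T)-r0,rcond=None)[0]
    print(n,len(q),len(o),"centre",c.round(4))
```

```text
t 21.02 pos [0.6465 0.0965 0.1678] closeang 56.3 tz [-0. -0. -1.] F [-0.4  0.2 -1.8] w 0.277 gf 44.8 q [ 0.16  0.68 -0.61  1.59  0.44  1.01  0.39]
cam [0.577 0.143 0.26 ] table z -0.0005
[534.  15.] 3847 z98 0.0566 bgr [75. 85. 95.] 
  plate [[0.6067, 0.2701], [0.0539, 0.012], 35.4] 
  top [[0.6126, 0.2788], [0.0592, 0.0148], 53.6]
[312. 286.] 79559 z98 0.1951 bgr [57. 64. 66.] 
  plate [[0.6821, 0.0946], [0.414, 0.1728], 43.5] 
  top [[0.633, 0.043], [0.2984, 0.1281], 78.5]
rim 791 32 centre [0.6478 0.0966]
lid 20598 83 centre [0.6469 0.096 ]
```

View pics/w6.png

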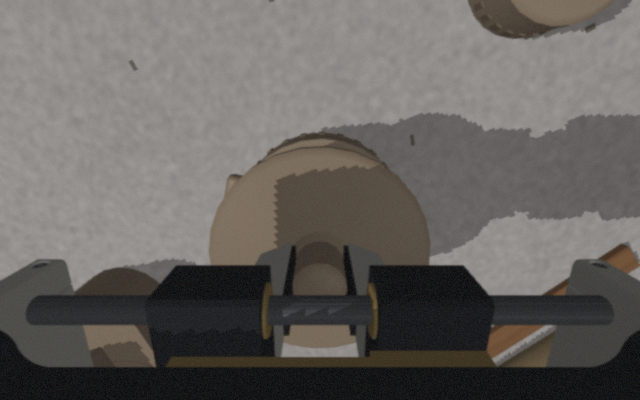

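The lid at (320,215) hangs centred over the pot_wide rim, whose far edge shows at (320,137). It is off by about 1 mm, so I'll lower it.

Call:
send_rows(motion="1 0.001 0.0005 -0.015 0 0 0; 1 0 0 -0.015 0 0 0; 1 0 0 -0.006 0 0 0; 1 0 0 0 0 0 0; 1 0 0 0 0 0 0")

```text
clock: 21.7
position: [0.6482, 0.0968, 0.132]
ee_rot: [0.91, 3.006, 0.001]
force: [-0.1, -0.2, -2.8]
width: 0.274
gripper_force: 44.8
```

Call:
send_rows(motion="1 0 0 -0.004 0 0 0; 1 0 0 -0.003 0 0 0; 1 0 0 -0.0015 0 0 0; 1 0 0 0 0 0 0; 1 0 0 0 0 0 0")

```text
clock: 22.32
position: [0.648, 0.0966, 0.124]
ee_rot: [0.911, 3.006, -0.0]
force: [-2.4, -0.1, 4.7]
width: 0.272
gripper_force: 45.2
```

Call:
send_rows(motion="1 0 0 0.0005 0 0 0; 1 0 0 0 0 0 0; 0.5 0 0 0 0 0 0; 0.5 0 0 0 0 0 0; 0.5 0 0 0 0 0 0")

```text
clock: 22.95
position: [0.6481, 0.0967, 0.1236]
ee_rot: [0.91, 3.007, 0.0]
force: [0.0, -0.3, -0.0]
width: 0.493
gripper_force: 0.0
```

Call:
send_rows(motion="0.5 0 0 0.02 0 0 0; 0.5 0 0 0.04 0 0 0; 0.5 0 0 0.04 0 0 0; 0.5 -0.02 0.015 0.025 0 0 0; 0.5 -0.03 0.02 0 0 0 0")

```text
clock: 23.58
position: [0.5991, 0.1324, 0.2526]
ee_rot: [0.911, 3.001, 0.005]
force: [-0.4, -0.2, 0.7]
width: 0.498
gripper_force: 0.0
```

Call:
send_rows(motion="0.5 -0.04 0.03 0 0 0 0; 0.5 -0.04 0.03 0 0 0 0; 0.5 -0.04 0.03 0 0 0 0; 0.5 -0.025 0.02 0 0 0 0; 0.5 0 0 0 0 0 0")

```text
clock: 24.2
position: [0.4511, 0.244, 0.2505]
ee_rot: [0.903, 3.008, 0.002]
force: [-0.4, -0.8, -0.3]
width: 0.499
gripper_force: 0.0
```

Call:
send_rows(motion="0.5 0 0 0 0 0 0")

```text
clock: 24.32
position: [0.4537, 0.2414, 0.2496]
ee_rot: [0.911, 3.005, 0.001]
force: [-0.7, -0.5, -0.7]
width: 0.502
gripper_force: 0.0
```

```bash
python3 look.py w7
```

```text
t 24.32 pos [0.4537 0.2414 0.2496] closeang 56.3 tz [ 0.001  0.    -1.   ] F [-0.7 -0.5 -0.7] w 0.502 gf 0.0 q [-0.03  0.4  -0.74  1.85  0.31  1.01  0.08]
cam [0.384 0.288 0.342] table z -0.0005
[346.  87.] 10742 z98 0.0498 bgr [ 85. 100. 113.] 
  plate [[0.3929, 0.312], [0.0943, 0.0936], 56.3] 
  top [[0.3931, 0.3118], [0.0141, 0.0394], 56.0]
[632. 156.] 154 z98 0.0483 bgr [90. 90. 92.] 
  plate None 
  top [[0.5866, 0.4987], [0.0023, 0.0176], 88.3]
[426. 247.] 3395 z98 0.1988 bgr [69. 79. 88.] 
  plate [[0.562, 0.3057], [0.073, 0.0259], 71.9] 
  top [[0.5355, 0.2877], [0.1572, 0.049], 26.8]
[265. 257.] 530 z98 0.1998 bgr [62. 64. 65.] 
  plate None 
  top [[0.4354, 0.2218], [0.0264, 0.0128], 5.8]
[309. 344.] 1963 z98 0.0525 bgr [44. 51. 57.] 
  plate [[0.6111, 0.1215], [0.11, 0.0355], 56.3] 
  top [[0.6031, 0.1274], [0.0757, 0.0142], 56.0]
```

View pics/w7.png

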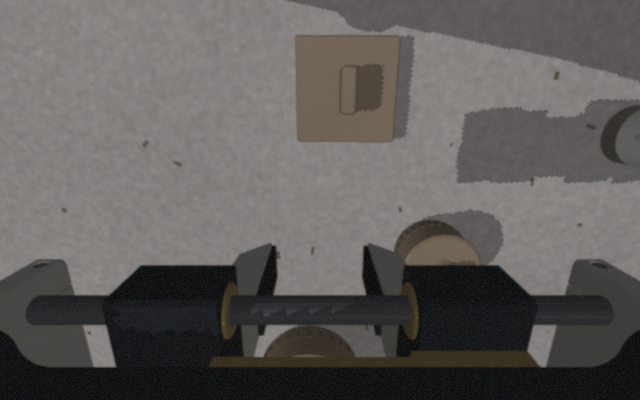

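The square lid is at (346,87), measuring 94 x 94 mm at 56°, with its handle aligned to the closing line.

Call:
send_rows(motion="0.5 -0.03 0.035 -0.01 0 0 0; 0.5 -0.0305 0.0355 -0.02 0 0 0; 0.5 0 0 -0.04 0 0 0; 0.5 0 0 -0.04 0 0 0; 0.5 0 0 -0.03 0 0 0")

```text
clock: 25.0
position: [0.3934, 0.3113, 0.1071]
ee_rot: [-0.913, -3.006, 0.002]
force: [0.7, -0.8, 0.2]
width: 0.497
gripper_force: 0.0
```

Call:
send_rows(motion="0.5 0 0 -0.01 0 0 0; 0.5 0 0 0 0 0 0; 0.5 0 0 0 0 0 0")

```text
clock: 25.38
position: [0.3933, 0.3126, 0.0999]
ee_rot: [0.911, 3.005, 0.002]
force: [-0.5, 0.4, 0.3]
width: 0.501
gripper_force: 0.0
```

Call:
send_rows(motion="0.5 0 -0.0005 -0.007 0 0 0; 0.5 0 0 -0.004 0 0 0; 0.5 0 0 0 0 0 0; 1 0 0 0 0 0 0; 1 0 0 0 0 0 0", force=30)

```text
clock: 26.0
position: [0.3926, 0.3117, 0.0878]
ee_rot: [0.91, 3.007, 0.0]
force: [-1.1, 0.7, 0.7]
width: 0.329
gripper_force: 0.0
```

Call:
send_rows(motion="1 0 0 0 0 0 0; 1 0 0 0 0 0 0; 1 0 0 0 0 0 0")

```text
clock: 26.38
position: [0.3926, 0.3117, 0.0878]
ee_rot: [0.911, 3.007, 0.0]
force: [0.2, 0.5, 0.7]
width: 0.152
gripper_force: 30.0
```

Call:
send_rows(motion="1 0 0 0.02 0 0 0; 1 0 0 0.04 0 0 0; 1 0 0 0.04 0 0 0; 1 0 0 0.04 0 0 0; 1 0 0 0 0 0 0")

```text
clock: 27.0
position: [0.3933, 0.3127, 0.2302]
ee_rot: [0.91, 3.004, 0.006]
force: [-0.2, 0.8, -2.9]
width: 0.152
gripper_force: 30.0
```

Call:
send_rows(motion="1 0.006 -0.03 0 0 0 1.5; 1 0.006 -0.047 0 0 0 1.5; 1 0.006 -0.047 0 0 0 1.5; 1 0.006 -0.047 0 0 0 1.5; 1 0.006 -0.047 0 0 0 1.5")

```text
clock: 27.62
position: [0.4218, 0.0917, 0.2265]
ee_rot: [-0.71, -3.059, 0.001]
force: [1.2, -0.1, -2.5]
width: 0.148
gripper_force: 30.0
```

Call:
send_rows(motion="1 0.006 -0.047 0 0 0 2; 1 0.006 -0.047 0 0 0 2; 1 0.006 -0.047 0 0 0 2; 1 0.006 -0.047 0 0 0 2; 1 0.006 -0.047 0 0 0 2")

```text
clock: 28.25
position: [0.4517, -0.143, 0.2264]
ee_rot: [-0.441, -3.109, -0.0]
force: [0.6, 0.2, -2.2]
width: 0.151
gripper_force: 30.0
```

Call:
send_rows(motion="1 0.006 -0.047 0 0 0 2; 1 0.006 -0.047 0 0 0 2; 1 0.004 -0.047 0.01 0 0 0.5; 1 0 -0.02 0.01 0 0 0; 1 0 0 0 0 0 0")

```text
clock: 28.88
position: [0.4677, -0.3041, 0.2464]
ee_rot: [-0.325, -3.123, -0.0]
force: [-0.1, 0.0, -3.1]
width: 0.153
gripper_force: 30.0
```

Call:
send_rows(motion="1 0 0 0 0 0 0; 1 0 0 0 0 0 0")

```text
clock: 29.12
position: [0.4684, -0.3008, 0.2471]
ee_rot: [-0.317, -3.125, -0.001]
force: [-0.1, -0.2, -1.6]
width: 0.146
gripper_force: 30.0
```

Run:
```python
from look import *
im,d,m=look("w8")
W=cloud(d,m);P=W[(d>0)&(W[...,1]<-.2)&(W[...,1]>-.40)&(W[...,0]<.56)]
a=np.radians(-11.8);u=np.array([np.cos(a),np.sin(a)]);v=np.array([-u[1],u[0]])
for n,lo,hi,half in(("pot",.0425,.050,.046),("lid",.160,.186,.047)):
    q=P[(P[:,2]>lo)&(P[:,2]<hi)]
    z=np.median(q[:,2]);U,V=q[:,:2]@u,q[:,:2]@v
    um=np.percentile(U,.3)+half;vm=(np.percentile(V,.2)+np.percentile(V,99.8))/2
    print(n,len(q),"z",z.round(4),"vspan",np.ptp(V).round(4),"uspan",np.ptp(U).round(4),"centre",(um*u+vm*v).round(4),"rect",cv2.minAreaRect(q[:,:2].astype(np.float32)))
```

```text
t 29.12 pos [ 0.4684 -0.3008  0.2471] closeang 78.4 tz [-0.001  0.001 -1.   ] F [-0.1 -0.2 -1.6] w 0.146 gf 30.0 q [ 0.97  0.46 -0.68  1.76  0.33  1.04  1.54]
cam [ 0.387 -0.284  0.339] table z -0.0005
[259.  17.] 2007 z98 0.0212 bgr [127.  66.  40.] 
  plate [[0.3122, -0.3222], [0.0722, 0.0244], 89.9] 
  top None
[317. 195.] 19516 z98 0.1959 bgr [ 88. 103. 117.] 
  plate [[0.4088, -0.2981], [0.0803, 0.0785], 78.3] 
  top [[0.4177, -0.2943], [0.1024, 0.1083], 78.3]
[522. 277.] 2845 z98 0.0518 bgr [66. 76. 86.] 
  plate [[0.6052, -0.1162], [0.0267, 0.0765], 20.7] 
  top [[0.6033, -0.1077], [0.0677, 0.0295], 84.8]
[319. 328.] 173 z98 0.1796 bgr [62. 73. 82.] 
  plate None 
  top [[0.5119, -0.3097], [0.0182, 0.0049], 79.5]
[514. 344.] 3100 z98 0.0813 bgr [ 84.  97. 110.] 
  plate [[0.6859, -0.1565], [0.0038, 0.0398], 88.0] 
  top [[0.6683, -0.1326], [0.0477, 0.0802], 83.6]
pot 2614 z 0.0452 vspan 0.0922 uspan 0.0862 centre [ 0.4088 -0.2976] rect ((0.40581899881362915, -0.2970912456512451), (0.0921759381890297, 0.08615431189537048), 78.32714080810547)
lid 14491 z 0.1787 vspan 0.0949 uspan 0.0942 centre [ 0.4685 -0.301 ] rect ((0.4683417081832886, -0.30079978704452515), (0.09466105699539185, 0.09388746321201324), 78.60372161865234)
```

View pics/w8.png

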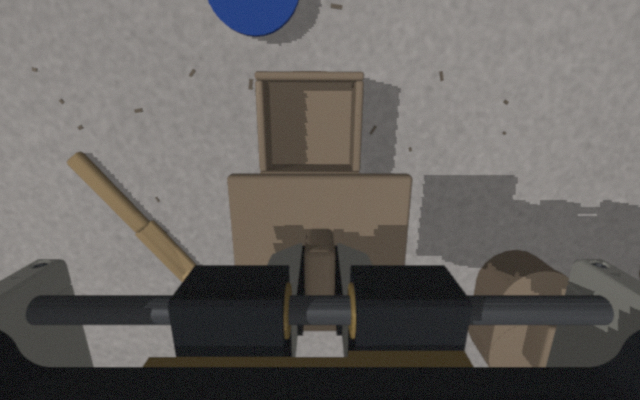

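The pot_square mouth is at (310,122) and the held lid at (320,225) is parallel to it within 0.3°. Offset to correct is (-60, +3) mm.

Call:
send_rows(motion="1 -0.03 0.0015 0 0 0 0; 1 -0.0295 0.0015 0 0 0 0; 1 0 0 -0.04 0 0 0; 1 0 0 -0.04 0 0 0; 1 0 0 -0.02 0 0 0")

```text
clock: 29.8
position: [0.4082, -0.2984, 0.1459]
ee_rot: [-0.318, -3.123, -0.002]
force: [0.3, 0.4, -2.3]
width: 0.152
gripper_force: 30.0
```

Call:
send_rows(motion="1 0 0 -0.01 0 0 0; 1 0 0 0 0 0 0; 1 0 0 0 0 0 0")

```text
clock: 30.18
position: [0.4097, -0.2994, 0.1386]
ee_rot: [0.32, 3.124, -0.001]
force: [0.4, -0.1, -2.2]
width: 0.149
gripper_force: 30.0
```

Call:
send_rows(motion="1 -0.001 0.002 -0.006 0 0 0; 1 0 0 -0.005 0 0 0; 1 0 0 -0.003 0 0 0; 1 0 0 -0.002 0 0 0; 1 0 0 0 0 0 0")

```text
clock: 30.8
position: [0.4081, -0.2973, 0.1218]
ee_rot: [0.32, 3.125, -0.0]
force: [0.6, 0.5, -0.2]
width: 0.153
gripper_force: 30.0
```

Call:
send_rows(motion="1 0 0 0 0 0 0; 1 0 0 0 0 0 0")

```text
clock: 31.05
position: [0.4081, -0.2974, 0.1218]
ee_rot: [0.32, 3.125, -0.0]
force: [-0.8, 0.8, 0.7]
width: 0.151
gripper_force: 30.0
```

Contact is starting at the seated height. I'll press 1 mm more, then release.

Call:
send_rows(motion="1 0 0 -0.001 0 0 0; 1 0 0 0 0 0 0; 1 0 0 0 0 0 0")

```text
clock: 31.42
position: [0.4081, -0.2973, 0.1218]
ee_rot: [0.32, 3.125, -0.001]
force: [-6.2, 2.8, 16.8]
width: 0.155
gripper_force: 30.0
```

Call:
send_rows(motion="0.5 0 0 0 0 0 0; 0.5 0 0 0 0 0 0; 0.5 0 0 0 0 0 0; 0.5 0 0 0 0 0 0; 0.5 0 0 0.02 0 0 0")

```text
clock: 32.05
position: [0.4073, -0.2969, 0.1399]
ee_rot: [-0.32, -3.123, -0.002]
force: [0.8, 0.6, 0.4]
width: 0.498
gripper_force: 0.0
```

Call:
send_rows(motion="0.5 0 0 0.04 0 0 0; 0.5 0 0 0.05 0 0 0; 0.5 0 0 0.05 0 0 0; 0.5 0 -0.05 0.03 0 0 0; 0.5 0 -0.05 0 0 0 0")

```text
clock: 32.67
position: [0.4091, -0.3989, 0.3141]
ee_rot: [0.318, 3.121, -0.006]
force: [0.3, -0.4, 0.5]
width: 0.5
gripper_force: 0.0
```

Call:
send_rows(motion="0.5 0 -0.05 0 0 0 0; 0.5 0 -0.05 0 0 0 0; 0.5 0 -0.05 0 0 0 0; 0.5 0 0 0 0 0 0; 0.5 0 0 0 0 0 0")

```text
clock: 33.3
position: [0.4083, -0.5468, 0.3102]
ee_rot: [-0.32, -3.125, -0.002]
force: [0.5, 1.2, 0.3]
width: 0.499
gripper_force: 0.0
```

Run:
```python
from h import *
from cell import arm
ims=[]
for n in("scene","side"):
    im,d=arm.get_image(n);m=arm.camera_model(n);W=cloud(d,m);P=W[d>0];print(n)
    for nm,x,y,zp in(("long",.660,-.113,.052),("small",.5865,.2972,.056),("wide",.648,.0963,.056),("square",.4088,-.2976,.054)):
        q=P[(abs(P[:,0]-x)<.085)&(abs(P[:,1]-y)<.085)&(P[:,2]>zp-.006)&(P[:,2]<zp+.006)]
        A=np.c_[q[:,:2]-[x,y],np.ones(len(q))];f=np.linalg.lstsq(A,q[:,2],rcond=None)[0]
        t=P[(abs(P[:,0]-x)<.05)&(abs(P[:,1]-y)<.05)&(P[:,2]<.15)][:,2].max()
        print(nm,len(q),"tilt",f[:2].round(3),"z",f[2].round(4),"want",zp,"knob",t.round(3),cv2.minAreaRect(q[:,:2].astype(np.float32)))
    ims.append(im[120:320] if n=="scene" else im[100:330])
cv2.imwrite("pics/fin.png",np.vstack(ims))
```

```text
scene
long 876 tilt [-0.006 -0.   ] z 0.0534 want 0.052 knob 0.087 ((0.6615055799484253, -0.11015255004167557), (0.08267205208539963, 0.14307111501693726), 78.09819030761719)
small 304 tilt [-0.042  0.023] z 0.0578 want 0.056 knob 0.09 ((0.5913199186325073, 0.2972479462623596), (0.0747130885720253, 0.07343501597642899), 77.24760437011719)
wide 902 tilt [-0.018  0.006] z 0.0576 want 0.056 knob 0.09 ((0.6506903767585754, 0.09620516002178192), (0.12129607051610947, 0.11802514642477036), 46.89963150024414)
square 482 tilt [-0.019  0.   ] z 0.0558 want 0.054 knob 0.088 ((0.4090278744697571, -0.2948305308818817), (0.09402228146791458, 0.09832032769918442), 78.86286926269531)
side
long 343 tilt [ 0.004 -0.017] z 0.0528 want 0.052 knob 0.087 ((0.6632547378540039, -0.10802662372589111), (0.09112007915973663, 0.14304117858409882), 87.09957122802734)
small 320 tilt [ 0.007 -0.02 ] z 0.0567 want 0.056 knob 0.09 ((0.587658166885376, 0.3028062880039215), (0.07484690099954605, 0.07354573160409927), 15.731374740600586)
wide 544 tilt [ 0.006 -0.011] z 0.057 want 0.056 knob 0.089 ((0.6501414179801941, 0.10137437283992767), (0.11770135909318924, 0.11818904429674149), 13.636585235595703)
square 240 tilt [ 0.007 -0.012] z 0.0549 want 0.054 knob 0.089 ((0.41046762466430664, -0.2945634722709656), (0.10297752916812897, 0.09511541575193405), 81.61906433105469)
```

View pics/fin.png

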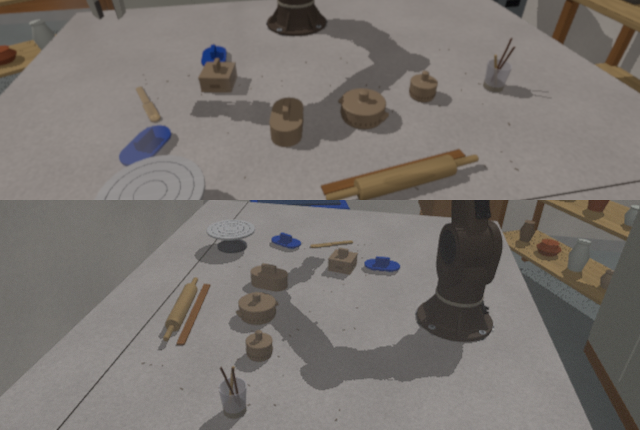

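Both views show all four lids flat on their own pots at the seated heights: long (287,120), wide (363,107), small (423,85) and square (217,75). The cup, knife and blue look-alikes are where they were. Handing in.

```bash
python3 -c "
from cell import arm;print(arm.sign_off())"
```

```text
the job is handed in; nothing more can be done
None
```

All four lids are seated flat on their own pots and the job is handed in at about 33 s, with the cup, knife and blue look-alikes left alone.

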